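# Check the plate gap of the tea sample mill with a taper gauge

## Task

The small disc mill has just been cleaned: knock its proud taper pin fully home with the mallet, so that the plate carriage is wedged back into its working position, and put the mallet down. Then take the taper gauge from its stand and slide it, upright and blade first, down into the gap between the two grinding plates until it drags snugly between both of them, with a light push and not jammed. Finish while still holding the gauge by its handle at that depth; leave the dish, the brush and the tape roll alone.

Things in the scene. Friction and masses are not known exactly. Their poses are not given: they have to be found in the camera images.
- mill: Disc mill fixed to the worktop; grey base 112 x 232 mm, shaft along its y, 75 mm high. Origin on the worktop below the gap. To -y: drive head and finned motor (to y = -147 mm). To +y: the two plates with the gap between, aluminium carriage (y 22 to 62 mm), taper pin, grey end post (y 78 to 112 mm), both 105 mm high; nothing is over 135 mm. A chute and a black knob point to -x.
- gap_mouth (a point): Top of the gap between the plates, midway across it (within 0.3 mm once the pin is home), where the plates' bevels end, 116 mm above the worktop. Axes as the mill's: the gap is thin along y, wide along x.
- running_plate: Steel grinding plate on the motor side, 90 mm across, 13 mm thick, axis along the mill's y; origin at the centre of its gap face (mill y = 0 at rest). Rim top 120 mm above the worktop, bevelled 4 x 4 mm towards the gap. It yields along the shaft to -y against a spring of 4 N per mm, so the drag on the gauge builds up gradually.
- standing_plate: The same plate on the carriage side; origin at the centre of its gap face. With the pin home the gap is 4.6 to 5.8 mm (differs from start to start); while the pin is proud it is up to 2.4 mm wider. This plate does not yield; while the gauge touches only one plate it is pushed sideways, between both the sideways forces cancel.
- taper_pin: Upright steel pin between carriage and end post (mill x = 0, y = 69 mm), round head 20 mm across, 10 mm high; origin at the head's top centre. Starts 10 to 12 mm proud (top 125 to 127 mm above the worktop); fully home at 115 mm, head on the blocks. Yields to 5 to 8 N, stays where driven and draws the carriage in. Drive it with the mallet, not with the fingers or the gauge.
- mallet: Nylon-faced mallet, about 0.36 kg, standing on one face of its head. Head: upright cylinder 39 mm across, 64 mm high; origin at the centre of the face it stands on, z up. The level wooden handle runs from the head to x = -120 mm, 15 mm wide, 20 mm high, its axis 32 mm above the face; a good grip is 55 mm from the head's axis.
- gauge_stand: Stand fixed to the worktop: dark base 84 x 70 mm, two side cheeks, top plate 70 x 50 mm, 80 mm high, with a slot 25 x 13 mm in which the gauge hangs by its flange. Origin at the centre of its underside, axes as the gauge's.
- gauge: Taper gauge, 0.12 kg, 117 mm long, hanging upright. Origin at the blade's lower tip, z up, 10 mm above the worktop at first. Steel blade 20 mm wide (x), 2.5 mm thick (y) at the tip, 9.5 mm at 70 mm; flange 36 x 16 mm; black handle 30 (x) x 14 mm (y) from 75 to 117 mm. Touches both plates with the tip 21 to 33 mm below gap_mouth; drag then grows 0.5 N of push per mm; snug is a push of 4 to 8 N.
- dish: Empty white sample dish 103 mm across, 9 mm high, near the front edge below the mill; origin at the centre of its underside. Leave it alone.
- nail_brush: Grey hand brush 30 x 85 x 55 mm near the front edge, right of the dish; origin at the centre of its underside. Leave it alone.
- tape_roll: Roll of brown tape lying flat, 96 mm across, 48 mm high, near the front edge left of the dish; origin at the centre of its underside. Leave it alone.

How it is judged:
By the outcome, as a careful person would: the job done as asked, in the order asked, and still so for the second after the job is handed in, while the arm keeps its last pose, push and grip.
It also fails if it takes over 56 s, if anything falls off the work surface, if the arm or the gripper's body presses on something with over 40 N, if the wrist force passes 120 N, or if a joint passes its speed limit or range.

## Robot

A 6-joint arm with a two-finger parallel gripper is mounted at the origin on a cart in front of the work surface, level with it; the furniture and walls round the work are solid. World frame = base frame: x ahead of the robot, y to its left, z up, the work surface at z = 0. Lengths are in m, angles in rad, forces in N, time in s.
With the tool pointing down it reaches from about 0.325 to 0.9 m from the base axis. Payload 6.1 kg.
Tool frame: the origin (TCP) lies at the very end of the fingers, on their centre line; the grasp point (between the pads) lies 19 mm behind it (bot.grip_depth is the distance from the TCP to the grasp point, in m); x points along the fingers, z is the direction in which the jaws open and shut, and the axes are right-handed (so a half turn about x gives the same grasp; the last joint's range is limited). The gripper opens to 87 mm and grips with 3 to 60 N. Pads are 19 mm wide; open, the fingers measure 117 mm over their backs; the gripper's body (75 mm by 190 mm) begins 51 mm behind the grasp point.
Start: joints at [-1.421, 0.22, 1.526, -0, 1.395, -0.126], TCP at [0.17, -0.601, 0.223] pointing down, gripper open.
Joint ranges: [-2.98, 2.98], [-0.91, 2.08], [0.09, 2.57], [-1.24, 4.39], [0.2, 2.65], [-2.68, 2.68]. Speed limits (rad/s): [2.57, 2.57, 3.01, 3.14, 3.14, 3.14].

## Interface

Orientations are given as a unit quaternion [x, y, z, w].
In Python, from station import bot gives the robot as it stands. The module is installed in compiled form; this text tells all that it offers.
- The arm moves only by the shell command python3 -m creep 'ROWS'. ROWS is text: rows parted by semicolons, each of 7 numbers parted by spaces: the shift along the tool's x, y, z each as a share of 0.8 m, from -1 to 1, then the turn, a rotation vector about the tool's x, y, z each as a share of 120 degrees, from -1 to 1, then the opening, from 0 (shut) to 1 (fully open). In form: dx dy dz ax ay az fingers; .... A call has 1 to 12 rows; each row is the pose to reach, as a shift and turn from the pose commanded when the call began, along the tool's axes at that moment; what a row does not reach only later rows make up. A row lasts 1/10 s, in which the tool goes at most 50 mm and 8.59 degrees, less where a joint would pass 70% of its speed; a pose out of reach is approached as far as the arm can. A call with a number of a shift or a turn outside -1 to 1 is refused whole. A call with a gripper value outside its range is refused whole. The fingers move at their own pace and stop on an object; the grip force is fixed at half the most. Time passes only in rows, so rows that repeat a pose let the fingers close. It gives the time, the measured TCP pose, the force and the opening at its end, in the units of the state.
- bot.state(): the state, without advancing time (a new reading comes with each control period).
- bot.read_camera(name): name is "scene" or "top"; returns (picture, depth): 480x640x3 uint8, red, green, blue; 480x640 float32, m along the optical axis (not along the pixel's ray), 0 where there is no reading.
- bot.camera_params(name): a dict with "fov_y" (degrees; the focal length in pixels is half the picture's height over the tangent of half this angle, whatever the lens; pixels are square), "cx", "cy" (the principal point, pixels), "position" and "orientation" of the camera in the world. Camera axes: x right, y up, looking along -z (the intrinsics and any distortion apply to the point x, -y, -z); pixel columns grow to the right and rows downward; lengths in m; the calibration is good to about 2 mm. A picture is of the moment at which its call begins. camera_params takes no time and is no camera call.
- bot.finish_job(): hands the job in, once; it reports no verdict.
The state is a dict: "time": time; "qpos": joint angles; "qvel": joint speeds; "tau": joint torques, N m; "position": TCP position; "tool_rot": TCP orientation; "contact_force": force on the tool from outside, world axes, zero at the start; "torque": the same for the moment, N m; "grip_width": finger opening in m.
Only numpy, scipy, OpenCV 4.12 (cv2) and the standard library are available. Lean on these libraries where they do the work, as an engineer would, in place of code of your own. Each camera call takes 0.05 s, during which the arm holds its last target. There are 200 camera calls.

## Working session

There is one attempt and no reset: what is moved stays moved. The work goes in short steps, Python scripts to look and compute and a shell command to move; the robot and the scene stay as the last step left them, time stands still between calls to the robot, and variables do not carry over. Pictures are saved under pics/ and viewed, about 8 in all and at most 12, crops included, and the job is handed in when it is done.

```bash
mkdir -p pics; ls
cat > h.py <<'E'
import numpy as np, cv2
from scipy.spatial.transform import Rotation as R
from station import bot
def grab(n):
    p,d=bot.read_camera(n); np.savez(f'pics/{n}.npz',p=p,d=d); return p,d
def load(n):
    z=np.load(f'pics/{n}.npz'); return z['p'],z['d']
def save(p,f,box=None,s=1):
    if box: p=p[box[1]:box[3],box[0]:box[2]]
    cv2.imwrite(f,cv2.resize(p[:,:,::-1],None,fx=s,fy=s,interpolation=cv2.INTER_CUBIC))
def cam(n):
    c=bot.camera_params(n); f=240/np.tan(np.radians(c['fov_y'])/2)
    return c,f,R.from_quat(c['orientation']).as_matrix(),np.array(c['position'])
def w(n,u,v,z=None,d=None):
    c,f,M,t=cam(n); r=M@np.array([(u-c['cx'])/f,-(v-c['cy'])/f,-1])
    return t+r*((z-t[2])/r[2] if d is None else d)
def cloud(n,d):
    c,f,M,t=cam(n); v,u=np.mgrid[:480,:640]
    r=np.stack([(u-c['cx'])/f,-(v-c['cy'])/f,-np.ones(u.shape)],-1)*d[...,None]
    return r@M.T+t
E
python3 - <<'E'
from h import *
print(bot.state()); 
for n in('scene','top'):
    print(bot.camera_params(n)); p,d=grab(n); save(p,f'pics/{n}0.png')
E
```

```text
pics
{'time': 0.0, 'qpos': array([-1.42106589e+00,  2.21232862e-01,  1.52761006e+00,  2.96860274e-05,
        1.39469335e+00, -1.26129843e-01]), 'qvel': array([ 0.00010286, -0.000806  ,  0.00087677,  0.00130826,  0.00112264,
        0.00071012]), 'tau': array([ 3.56462751e-04, -4.94615650e+01, -3.87377179e+01,  7.00440304e-02,
        5.72431250e-02, -1.54317345e-04]), 'position': array([ 0.1701294 , -0.60075693,  0.22143364]), 'tool_rot': array([ 0.42699355,  0.56448096, -0.4260185 ,  0.56351219]), 'contact_force': array([ 0.26011729, -0.02158755,  0.06329209]), 'torque': array([-0.03389039,  0.05625847, -0.01720783]), 'grip_width': 0.08722364086417062}
{'fov_y': 53.09181911118796, 'cx': 322.90028339898646, 'cy': 239.28818695727702, 'position': array([-0.21786416,  0.52417761,  0.53876135]), 'orientation': array([-0.25501621,  0.4615284 ,  0.75404345, -0.39163343])}
{'fov_y': 48.688375140534816, 'cx': 308.48943386169634, 'cy': 242.6396263675923, 'position': array([0.34384471, 0.03555213, 1.0645428 ]), 'orientation': array([-0.05451179,  0.04707842,  0.70745469, -0.70307891])}
```

View pics/top0.png

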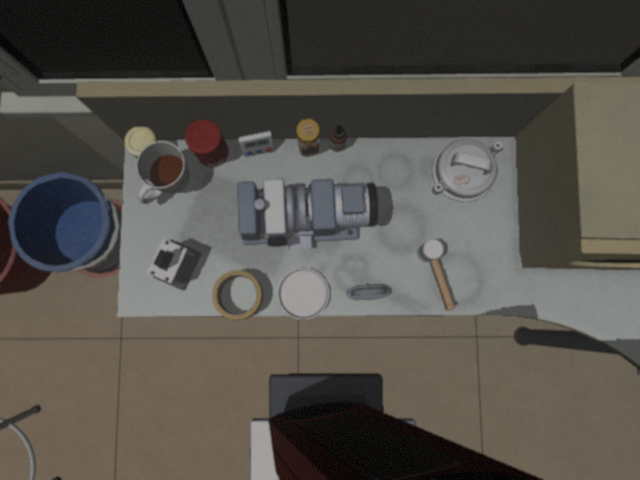

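View pics/scene0.png

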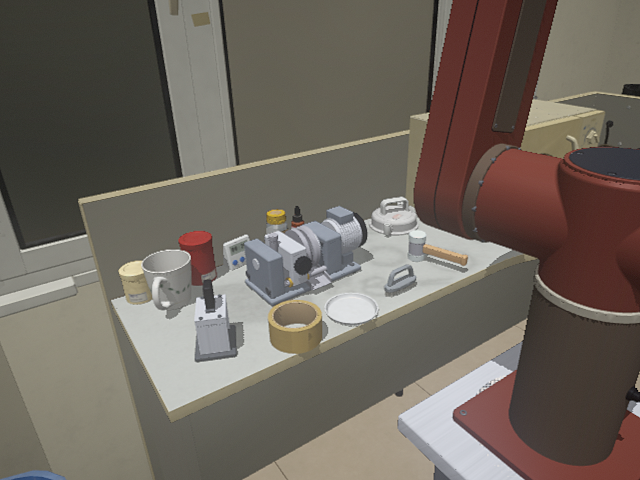

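The top view shows the mill at about (300,210), the mallet head at (432,250) with its handle end at (449,307), and the gauge stand at (175,262). Next I'll take enlarged crops and depth measurements.

Run:
```python
from h import *
p,d=load('top'); P=cloud('top',d)
print(bot.camera_params('top').keys(), (d==0).mean())
def m(u0,v0,u1,v1):
    q=P[v0:v1,u0:u1].reshape(-1,3); return q[q[:,2]>-0.5]
print('table',[np.round(np.median(m(*b),0),4) for b in((405,160,425,180),(460,290,500,310),(130,290,150,310),(330,300,345,310))])
# mill top blocks: heights
def seg(b,z0,z1):
    q=m(*b); q=q[(q[:,2]>z0)&(q[:,2]<z1)]; r=cv2.minAreaRect((q[:,:2]*1000).astype(np.float32)); print(b,z0,len(q),q.mean(0).round(4),np.array(r[0]).round(1),np.array(r[1]).round(1),round(r[2],1),q[:,2].max().round(4))
seg((230,170,262,250),.09,.115)
seg((230,170,285,250),.117,.14)
seg((262,170,287,235),.095,.115)
seg((410,230,460,262),.05,.08)
seg((425,255,460,312),.02,.055)
seg((140,230,210,295),.07,.09)
seg((140,230,210,295),.11,.14)
a=cv2.resize(p[170:255,225:385,::-1],None,fx=5,fy=5,interpolation=cv2.INTER_CUBIC)
cv2.imwrite('pics/mill.png',a)
b=np.hstack([cv2.resize(p[i:i+80,j:j+80,::-1],None,fx=5,fy=5,interpolation=cv2.INTER_CUBIC) for i,j in((225,135),(235,400))])
cv2.imwrite('pics/both.png',b)
```

```text
dict_keys(['fov_y', 'cx', 'cy', 'position', 'orientation']) 0.004013671875
table [array([ 0.6492, -0.1733, -0.0009]), array([ 0.3806, -0.2933, -0.0009]), array([ 0.3845,  0.3857, -0.001 ]), array([ 0.3731, -0.0098, -0.0009])]
(230, 170, 262, 250) 0.09 970 [0.5488 0.1592 0.1033] [551.2 155. ] [100.3  44.4] 2.6 0.1094
(230, 170, 285, 250) 0.117 99 [0.5509 0.1338 0.1257] [551.4 134. ] [18.4 18. ] 84.4 0.1301
(262, 170, 287, 235) 0.095 1137 [0.5515 0.1079 0.1037] [552.1 108.8] [ 44. 104.] 88.1 0.1139
(410, 230, 460, 262) 0.05 346 [ 0.4758 -0.1899  0.0623] [ 476.5 -190.5] [37.5 37.7] 42.9 0.0673
(425, 255, 460, 312) 0.02 508 [ 0.4114 -0.2091  0.0389] [ 415.2 -208.4] [111.6  23.1] 21.4 0.0544
(140, 230, 210, 295) 0.07 822 [0.4534 0.3082 0.0792] [455.  311.6] [52.7 70. ] 66.3 0.0897
(140, 230, 210, 295) 0.11 166 [0.4541 0.3096 0.1234] [454.6 311. ] [14.6 29.4] 62.9 0.1303
```

View pics/mill.png

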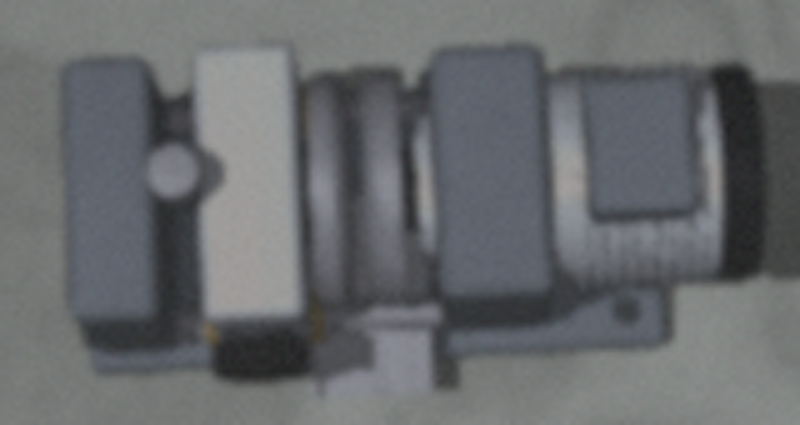

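View pics/both.png

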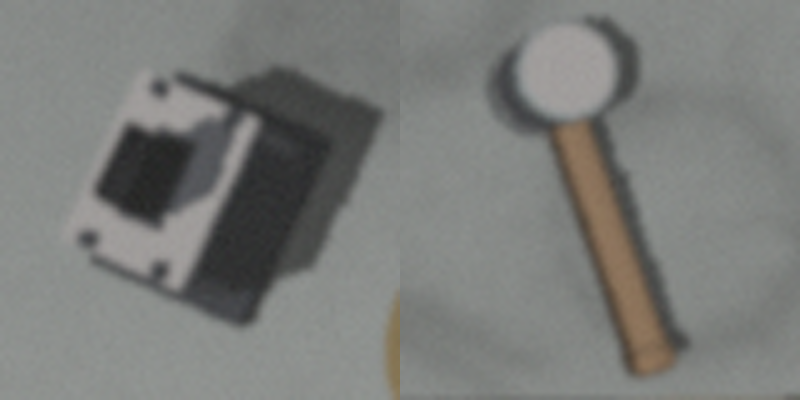

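The mill crop shows the pin head at crop (173,171), which is full-picture (260,204). In the other crop the gauge handle is at about (163,257) and the mallet head at about (432,250). Next I'll refine the yaws and check clearance to the box.

```bash
cat >> h.py <<'E'
def plan(pos,jaw,s=None,tx=(0,0,-1)):
    """tool-frame row values to reach TCP pos with jaws along +-jaw, tool x along tx"""
    s=s or bot.state(); A=R.from_quat(s['tool_rot']); best=None
    x=np.array(tx,float); x/=np.linalg.norm(x)
    for g in(1,-1):
        z=g*np.array(jaw,float); z-=x*(x@z); z/=np.linalg.norm(z)
        T=R.from_matrix(np.stack([x,np.cross(z,x),z],1)); rv=(A.inv()*T).as_rotvec()
        if best is None or np.linalg.norm(rv)<np.linalg.norm(best): best=rv
    sh=A.inv().apply(np.array(pos)-s['position'])
    print('row',(sh/.8).round(4),(best/np.radians(120)).round(4),'deg',np.degrees(np.linalg.norm(best)).round(1),'mm',(sh*1000).round(1)); return best
E
python3 - <<'E'
from h import *
p,d=load('top'); P=cloud('top',d).copy(); P[...,2]+=.0009
v,u=np.mgrid[:480,:640]
hsv=cv2.cvtColor(p,cv2.COLOR_RGB2HSV).astype(int)
def pca(q): 
    q=q[:,:2]; c=q.mean(0); _,_,V=np.linalg.svd(q-c); return c.round(4),np.degrees(np.arctan2(V[0,1],V[0,0])).round(2),np.ptp((q-c)@V[0]).round(4)
k=(u>420)&(u<465)&(v>255)&(v<315)&(hsv[...,1]>80)&(P[...,2]>.03); print('handle',pca(P[k]),np.median(P[k][:,2]))
k=(u>410)&(u<460)&(v>230)&(v<265)&(P[...,2]>.055); print('head',pca(P[k]))
# x-extremal edge lines of end post & carriage & drive head tops for yaw
for b,z0,z1 in(((230,170,256,250),.098,.112),((264,170,285,235),.098,.112),((310,170,334,240),.08,.14)):
    k=(u>b[0])&(u<b[2])&(v>b[1])&(v<b[3])&(P[...,2]>z0)&(P[...,2]<z1); q=P[k]; print('blk',b,pca(q),np.median(q[:,2]),q[:,1].min(),q[:,1].max())
k=(u>140)&(u<210)&(v>230)&(v<295)&(P[...,2]>.074)&(P[...,2]<.086); q=P[k]; print('stand',pca(q),cv2.minAreaRect((q[:,:2]*1000).astype(np.float32)))
k=(u>140)&(u<210)&(v>230)&(v<295)&(P[...,2]>.118)&(P[...,2]<.135); q=P[k]; print('gh',pca(q),np.median(q[:,2]))
for uu in(530,560): 
  for vv in(100,180,240,262,275): print('box',uu,vv,P[vv,uu].round(3))
print(P[225:245:4,500:540:4].round(2)[2])
print('brush',P[291,370],'dish',P[293,305],'tape',P[295,215])
s=bot.state();print(R.from_quat(s['tool_rot']).as_matrix().round(3))
E
```

```text
handle (array([ 0.4078, -0.2093]), np.float64(-160.14), np.float64(0.0957)) 0.04164878743750365
head (array([ 0.4748, -0.1883]), np.float64(-59.69), np.float64(0.2815))
blk (230, 170, 256, 250) (array([0.5502, 0.1599]), np.float64(-178.36), np.float64(0.1005)) 0.10459419216455794 0.14336163551776998 0.17860579352603356
blk (264, 170, 285, 235) (array([0.5514, 0.108 ]), np.float64(-179.06), np.float64(0.1045)) 0.10480174094733606 0.08994623787252837 0.12589404123253
blk (310, 170, 334, 240) (array([0.5546, 0.0197]), np.float64(-179.99), np.float64(0.0965)) 0.10355506389881551 -0.0010788817252228855 0.04057533112164239
stand (array([0.4536, 0.3087]), np.float64(155.89), np.float64(0.0702)) ((454.978759765625, 311.598876953125), (52.65115737915039, 70.02070617675781), 66.27754974365234)
gh (array([0.4543, 0.3104]), np.float64(154.6), np.float64(0.0294)) 0.12614042019967725
box 530 100 [ 0.722 -0.345  0.178]
box 530 180 [ 0.604 -0.377  0.079]
box 530 240 [ 0.49  -0.373  0.069]
box 530 262 [ 0.449 -0.374  0.061]
box 530 275 [ 0.429 -0.395  0.004]
box 560 100 [ 0.706 -0.38   0.213]
box 560 180 [ 0.572 -0.375  0.201]
box 560 240 [ 0.472 -0.373  0.19 ]
box 560 262 [ 0.442 -0.399  0.128]
box 560 275 [ 0.429 -0.456  0.001]
[[ 0.51 -0.34  0.  ]
 [ 0.52 -0.35 -0.  ]
 [ 0.52 -0.36 -0.  ]
 [ 0.52 -0.37 -0.  ]
 [ 0.51 -0.37  0.  ]
 [ 0.51 -0.37  0.02]
 [ 0.51 -0.37  0.04]
 [ 0.51 -0.37  0.06]
 [ 0.5  -0.38  0.08]
 [ 0.5  -0.37  0.1 ]]
brush [ 0.39676098 -0.07061207  0.05304459] dish [ 0.39639776  0.05392802 -0.00158283] tape [0.39108268 0.22508896 0.0497773 ]
[[-0.     0.962  0.272]
 [ 0.002  0.272 -0.962]
 [-1.     0.    -0.002]]
```

Run:
```python
from h import *
T=lambda a,b,z,o,: w('top',o[0]+a/5-.4,o[1]+b/5-.4,z-.0009)[:2]  # crop 5x -> px
o=(225,170)
ang=lambda a,b:np.degrees(np.arctan2(*(b-a)[::-1])).round(2)
print('pin',T(173,171,.126,o),'edges',[ang(T(*b,.105,o),T(*a,.105,o)) for a,b in(((195,52),(207,315)),((293,50),(302,315)),((65,65),(73,318)),((150,65),(157,318)),((433,55),(440,300)),((542,55),(550,290)))])
print('gap',T(352,150,.118,o),T(352,190,.12,o),T(352,240,.118,o))
o=(320,235)
h=T(567,72,.064,o); a=T(574,122,.042,o); b=T(652,365,.042,o); print('head',h,a,b,ang(b,a),ang(b,h))
o=(135,225); print('stand corners',[T(*c,.08,o) for c in((145,70),(260,115),(68,240),(182,292))],'handle',[T(*c,.127,o) for c in((127,125),(197,155),(97,192),(165,227))])
```

```text
pin [0.55158749 0.13394766] edges [np.float64(2.93), np.float64(1.97), np.float64(2.55), np.float64(2.07), np.float64(1.24), np.float64(1.21)]
gap [0.56068056 0.06937778] [0.54534471 0.06933275] [0.52722618 0.06943709]
head [ 0.47502262 -0.1907359 ] [ 0.45836373 -0.19764962] [ 0.36480556 -0.22369763] 15.56 16.65
stand corners [array([0.49617376, 0.31863377]), array([0.4787518 , 0.27469491]), array([0.43211   , 0.34531797]), array([0.41242491, 0.30198266])] handle [array([0.46903379, 0.31092165]), array([0.45804957, 0.28545769]), array([0.44499855, 0.32081717]), array([0.43231799, 0.29607944])]
```

Run:
```python
from h import *
j=(-.276,.961,0)
plan((.4226,-.2057,.12),j); plan((.4226,-.2057,.013),j)
```

```text
row [ 0.1277  0.4382 -0.389 ] [-0.0018 -0.0009 -0.0001] deg 0.2 mm [ 102.1  350.5 -311.2]
row [ 0.2614  0.4381 -0.3888] [-0.0018 -0.0009 -0.0001] deg 0.2 mm [ 209.1  350.5 -311. ]
```

```bash
python3 -m creep '0.02 0.1 -0.09 0 0 0 1; 0.05 0.44 -0.39 0 0 0 1; 0.05 0.44 -0.39 0 0 0 1; 0.05 0.44 -0.39 0 0 0 1; 0.05 0.44 -0.39 0 0 0 1; 0.05 0.44 -0.39 0 0 0 1; 0.05 0.44 -0.39 0 0 0 1; 0.05 0.44 -0.39 0 0 0 1; 0.128 0.438 -0.389 0 0 0 1; 0.128 0.438 -0.389 0 0 0 1; 0.128 0.438 -0.389 0 0 0 1; 0.128 0.438 -0.389 0 0 0 1'
python3 - <<'E'
from h import *
j=(-.276,.961,0)
plan((.4226,-.2057,.013),j)
p,d=grab('top'); save(p,'pics/a.png',(360,190,520,330),4)
E
```

```text
time: 1.3
position: [0.4221, -0.2053, 0.1191]
tool_rot: [0.426, 0.565, -0.426, 0.564]
contact_force: [0.6, -0.4, -0.4]
grip_width: 0.087
row [0.1326 0.0008 0.0009] [-0.0007 -0.0009  0.0009] deg 0.2 mm [106.1   0.6   0.7]
```

```bash
python3 -m creep '0.06 0 0 0 0 0 1; 0.1 0.001 0.001 0 0 0 1; 0.132 0.001 0.001 0 0 0 1; 0.132 0.001 0.001 0 0 0 1; 0.132 0.001 0.001 0 0 0 1; 0.132 0.001 0.001 0 0 0 0; 0.132 0.001 0.001 0 0 0 0; 0.132 0.001 0.001 0 0 0 0; 0.132 0.001 0.001 0 0 0 0; 0.132 0.001 0.001 0 0 0 0; 0.132 0.001 0.001 0 0 0 0; 0.132 0.001 0.001 0 0 0 0'
```

```text
time: 2.55
position: [0.4235, -0.207, 0.0145]
tool_rot: [0.426, 0.564, -0.426, 0.564]
contact_force: [-0.2, 0.6, -0.5]
grip_width: 0.0389
```

```bash
python3 -m creep '0 0 0 0 0 0 0; 0 0 0 0 0 0 0; 0 0 0 0 0 0 0; 0 0 0 0 0 0 0; 0 0 0 0 0 0 0;0 0 0 0 0 0 0'; python3 -m creep '-0.02 0 0 0 0 0 0; -0.05 0 0 0 0 0 0; -0.1 0 0 0 0 0 0; -0.16 0 0 0 0 0 0; -0.21 0 0 0 0 0 0; -0.21 0 0 0 0 0 0; -0.21 0 0 0 0 0 0'
python3 - <<'E'
from h import *
s=bot.state();print(s['torque'],s['contact_force'])
p,d=grab('scene');
p2,d2=grab('top'); a=cv2.resize(p[180:300,340:500],None,fx=5,fy=5,interpolation=cv2.INTER_CUBIC); save(a,'pics/b.png')
P=cloud('top',d2); v,u=np.mgrid[:480,:640]
hs=cv2.cvtColor(p2,cv2.COLOR_RGB2HSV).astype(int)
save(p2,'pics/b2.png')
E
```

```text
time: 3.15
position: [0.4235, -0.2071, 0.0145]
tool_rot: [0.427, 0.564, -0.427, 0.564]
contact_force: [-0.8, -0.4, 0.4]
grip_width: 0.0147
time: 3.85
position: [0.4237, -0.2071, 0.1827]
tool_rot: [0.426, 0.564, -0.427, 0.564]
contact_force: [0.9, -0.5, -3.6]
grip_width: 0.0145
[-0.03462644  0.22179072 -0.05029703] [ 0.94681103 -0.53567869 -3.55172805]
```

View pics/b.png

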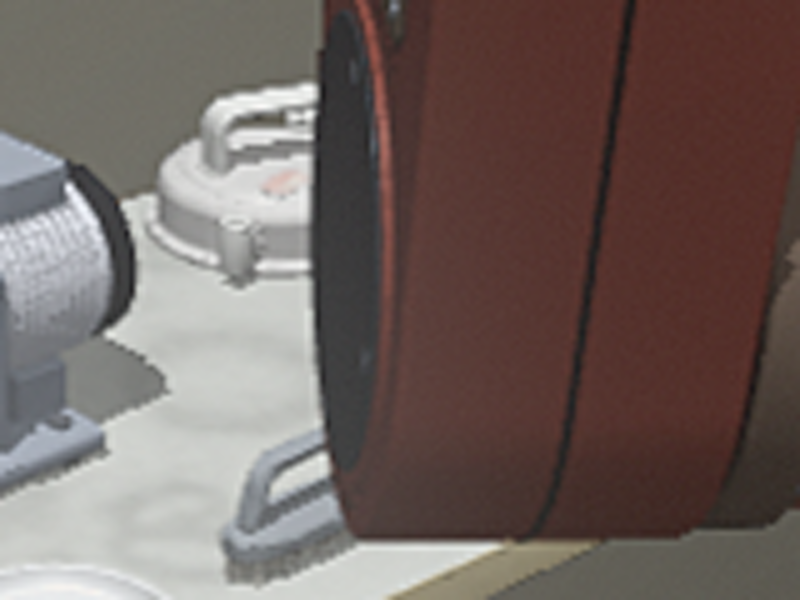

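The mallet has been lifted: the wrist reads -3.6 N and the opening is 14.5 mm. The arm hides it in the scene view, so I'll measure the head from the top camera.

Run:
```python
from h import *
p,d=load('top'); P=cloud('top',d); P[...,2]+=.0009
s=bot.state(); t=s['position']
k=(abs(P[...,0]-t[0]-.05)<.05)&(abs(P[...,1]-t[1]-.015)<.05)&(P[...,2]>.2)&(P[...,2]<.26); v,u=np.nonzero(k); print(k.sum(),u.min(),u.max(),v.min(),v.max())
q=P[k]; print(np.median(q,0),q.min(0),q.max(0))
save(p,'pics/c.png',(390,160,510,250),6)
```

```text
419 440 467 223 246
[ 0.47750737 -0.18517217  0.22937614] [ 0.46011449 -0.20868533  0.20008026] [ 0.4955005  -0.17112168  0.23384265]
```

View pics/c.png

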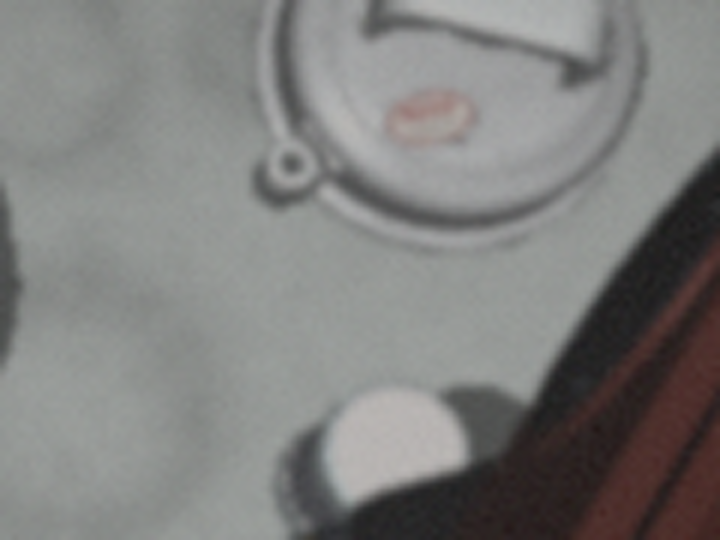

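The head is seen as a circle centred at crop (397,460), about full-picture (456,236), with part of it behind the gripper.

Run:
```python
from h import *
p,d=load('top'); P=cloud('top',d); P[...,2]+=.0009
s=bot.state(); t=s['position']
c=w('top',390+397/6-.4,160+460/6-.4,.231); print('head',c,c-t)
k=(abs(P[...,0]-c[0])<.014)&(abs(P[...,1]-c[1])<.014)&(P[...,2]>.215)&(P[...,2]<.26); q=P[k]; A=np.c_[q[:,:2]-c[:2],np.ones(len(q))]; print(len(q),np.linalg.lstsq(A,q[:,2],rcond=None)[0],'expected top',t[2]+.0495)
o=R.from_quat(s['tool_rot']).as_matrix(); print(o.round(3))
```

```text
head [ 0.47314447 -0.18960102  0.231     ] [0.05094888 0.01648479 0.05078322]
233 [ 0.07347648 -0.04621711  0.22942006] expected top 0.22971678142580904
[[-0.003  0.962  0.272]
 [ 0.002  0.272 -0.962]
 [-1.    -0.003 -0.003]]
```

```bash
python3 -m creep '0 0.01 -0.02 0 0 0 0; 0 0.035 -0.06 0 0 0 0; 0 0.06 -0.11 0 0 0 0; 0 0.09 -0.16 0 0 0 0; 0 0.115 -0.21 0 0 0 0; 0 0.145 -0.26 0 0 0 0; 0 0.17 -0.31 0 0 0 0; 0 0.19 -0.345 0 0 0 0; 0 0.202 -0.364 0 0 0 0; 0.02 0.202 -0.364 0 0 0 0; 0.04 0.202 -0.364 0 0 0 0; 0.04 0.202 -0.364 0 0 0 0'
python3 - <<'E'
from h import *
s=bot.state();print(s['torque'],s['contact_force'])
p,d=grab('top'); q,_=grab('scene')
a=cv2.resize(p[165:255,220:340],(480,360),interpolation=cv2.INTER_CUBIC); b=cv2.resize(q[200:310,230:340],(360,360),interpolation=cv2.INTER_CUBIC)
save(np.hstack([a,b])[:,:840],'pics/d.png',s=.95)
E
```

```text
time: 5.15
position: [0.4959, 0.1171, 0.1453]
tool_rot: [0.424, 0.567, -0.429, 0.561]
contact_force: [-0.9, -0.5, -3.5]
grip_width: 0.015
[-0.04534088  0.19682573  0.05889692] [-0.93957545 -0.54913655 -3.48308357]
```

View pics/d.png

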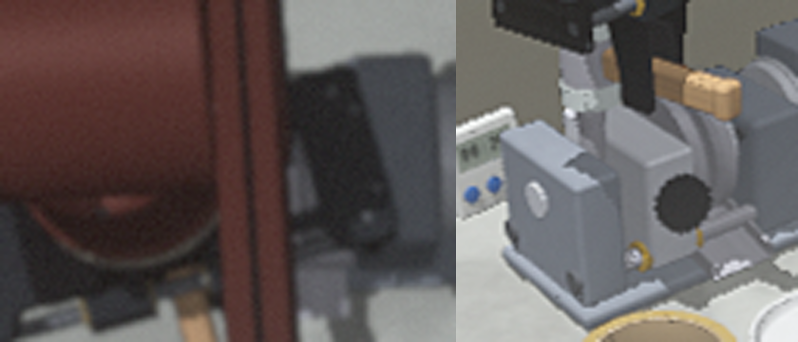

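The scene crop shows the mallet head above the pin and nothing touching yet. Now I'll drive it.

```bash
python3 -m creep '0.0025 0.003 0.001 0 0 0 0; 0.005 0.004 0.001 0 0 0 0; 0.0075 0.004 0.001 0 0 0 0; 0.01 0.004 0.001 0 0 0 0; 0.0125 0.004 0.001 0 0 0 0; 0.015 0.004 0.001 0 0 0 0'; python3 -m creep '0.0025 0 0 0 0 0 0; 0.004 0 0 0 0 0 0; 0.0055 0 0 0 0 0 0'
```

```text
time: 5.85
position: [0.5032, 0.1171, 0.139]
tool_rot: [0.427, 0.564, -0.427, 0.564]
contact_force: [-3.8, -1.7, 2.8]
grip_width: 0.0142
time: 6.15
position: [0.5031, 0.1172, 0.1343]
tool_rot: [0.426, 0.564, -0.427, 0.564]
contact_force: [-2.8, -0.7, 2.5]
grip_width: 0.0145
```

```bash
python3 -m creep '0.0025 0 0 0 0 0 0; 0.005 0 0 0 0 0 0; 0.005 0 0 0 0 0 0'; python3 -m creep '0.001 0 0 0 0 0 0; 0.002 0 0 0 0 0 0; 0.002 0 0 0 0 0 0'
```

```text
time: 6.45
position: [0.5032, 0.1172, 0.1299]
tool_rot: [0.427, 0.564, -0.426, 0.564]
contact_force: [-1.9, -1.5, 1.3]
grip_width: 0.0148
time: 6.75
position: [0.5031, 0.1172, 0.1293]
tool_rot: [0.426, 0.564, -0.427, 0.564]
contact_force: [-5.2, -2.7, 6.8]
grip_width: 0.015
```

```bash
python3 -m creep '0.002 0 0 0 0 0 0; 0.004 0 0 0 0 0 0; 0.004 0 0 0 0 0 0'; python3 -m creep '0.002 0 0 0 0 0 0; 0.004 0 0 0 0 0 0; 0.004 0 0 0 0 0 0'
```

```text
time: 7.05
position: [0.5022, 0.1169, 0.1262]
tool_rot: [0.426, 0.564, -0.427, 0.564]
contact_force: [-10.3, -4.0, 12.8]
grip_width: 0.015
time: 7.35
position: [0.5014, 0.1167, 0.1226]
tool_rot: [0.425, 0.565, -0.428, 0.563]
contact_force: [-13.2, -5.0, 11.9]
grip_width: 0.0147
```

```bash
python3 -m creep '-0.02 0 0 0 0 0 0; -0.06 0 0 0 0 0 0; -0.08 -0.01 0.02 0 0 0 0; -0.08 -0.035 0.06 0 0 0 0; -0.08 -0.06 0.11 0 0 0 0; -0.08 -0.09 0.16 0 0 0 0; -0.08 -0.115 0.21 0 0 0 0; -0.08 -0.145 0.26 0 0 0 0; -0.08 -0.17 0.31 0 0 0 0; -0.08 -0.19 0.345 0 0 0 0; -0.08 -0.204 0.363 0 0 0 0; -0.08 -0.204 0.363 0 0 0 0'
python3 - <<'E'
from h import *
s=bot.state();t=s['position'];print(s['torque'],s['contact_force'])
p,d=grab('top'); P=cloud('top',d); P[...,2]+=.0009
v,u=np.mgrid[:480,:640]
k=(np.hypot(P[...,0]-.5514,P[...,1]-.1338)<.007); print('pin z',np.median(P[k],0),np.percentile(P[k][:,2],[10,90]))
k=(abs(P[...,1]-.16)<.012)&(abs(P[...,0]-.55)<.04); print('post z',np.median(P[k][:,2]))
k=(u>264)&(u<285)&(v>170)&(v<235)&(P[...,2]>.098)&(P[...,2]<.112); q=P[k]; print('carriage',q.mean(0),np.percentile(q[:,1],[2,98]))
z=np.load('pics/top.npz')
k=(abs(P[...,0]-t[0]-.05)<.03)&(abs(P[...,1]-t[1]-.016)<.03)&(P[...,2]>t[2]+.03)&(P[...,2]<t[2]+.075); q=P[k]; c=q.mean(0); A=np.c_[q[:,:2]-c[:2],np.ones(len(q))]; print('head',len(q),c-t,np.linalg.lstsq(A,q[:,2],rcond=None)[0])
a=cv2.resize(p[165:255,220:340],(480,360),interpolation=cv2.INTER_CUBIC); b=cv2.resize(p[200:290,390:480],(360,360),interpolation=cv2.INTER_CUBIC)
save(np.hstack([a,b]),'pics/e.png',s=.95)
E
```

```text
time: 8.55
position: [0.4244, -0.2087, 0.1854]
tool_rot: [0.427, 0.563, -0.428, 0.563]
contact_force: [-0.5, -0.2, -3.3]
grip_width: 0.0147
[ 0.01647033  0.11456405 -0.00444387] [-0.5074477  -0.22532568 -3.25531107]
pin z [0.55037865 0.13365468 0.112949  ] [0.01532894 0.11780695]
post z 0.10490318079209791
carriage [0.55294497 0.10706789 0.10475385] [0.09022729 0.12393349]
head 348 [0.05326301 0.01945467 0.05385835] [ 0.08924383 -0.24983101  0.2392545 ]
```

View pics/e.png

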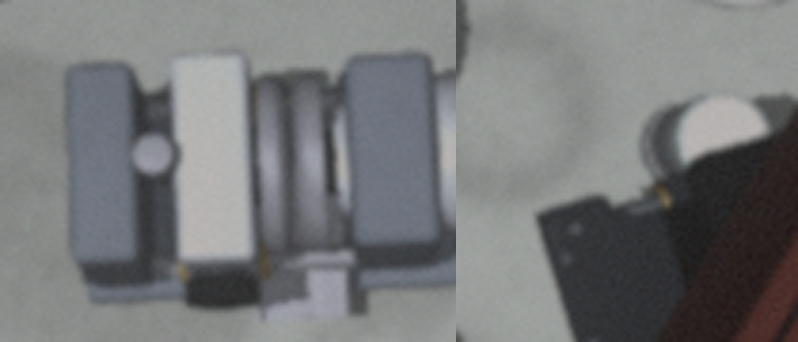

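The pin head now looks low and close against the carriage. I'll check its height properly.

Run:
```python
from h import *
p,d=load('top'); P=cloud('top',d); P[...,2]+=.0009
for r in(.006,.009):
    k=(np.hypot(P[...,0]-.5512,P[...,1]-.1338)<r)&(P[...,2]>.1); print(k.sum(),np.sort(P[k][:,2]).round(4)[::3])
ds=np.median([cloud('top',bot.read_camera('top')[1])[...,2] for _ in range(3)],0)+.0009
k=(np.hypot(P[...,0]-.5512,P[...,1]-.1338)<.008)&(ds>.1);print(np.median(ds[k]),ds[k].min(),ds[k].max())
s=bot.state();t=s['position']
k=(abs(P[...,0]-t[0]-.052)<.015)&(abs(P[...,1]-t[1]-.017)<.015)&(abs(ds-t[2]-.052)<.012);q=np.c_[P[k][:,:2],ds[k]];c=q.mean(0);print(len(q),c-t,np.linalg.lstsq(np.c_[q[:,:2]-c[:2],np.ones(len(q))],q[:,2],rcond=None)[0])
plan((.4237,-.2071,.03),(-.276,.961,0))
```

```text
34 [0.1125 0.1129 0.1139 0.1143 0.1145 0.1148 0.1153 0.1158 0.1163 0.1169
 0.1183 0.1189]
80 [0.1027 0.1114 0.1122 0.1127 0.1129 0.1133 0.1135 0.1138 0.1139 0.1142
 0.1144 0.1145 0.1146 0.1148 0.1149 0.115  0.1153 0.1155 0.1159 0.1161
 0.1163 0.1163 0.1169 0.1171 0.1179 0.1183 0.1189]
0.11492350437824171 0.1123001061700508 0.11706817210000274
292 [0.05295738 0.01898929 0.05491158] [ 0.07787497 -0.15534609  0.24060825]
row [ 0.1946 -0.0025  0.0013] [-0.0015 -0.0004 -0.    ] deg 0.2 mm [155.7  -2.    1. ]
```

Three-frame depth puts the pin top at 114.9 mm, so it is home. Next I'll set the mallet down where it was.

```bash
python3 -m creep '0.04 -0.0025 0.001 0 0 0 0; 0.09 -0.0025 0.001 0 0 0 0; 0.14 -0.0025 0.001 0 0 0 0; 0.18 -0.0025 0.001 0 0 0 0; 0.2 -0.0025 0.001 0 0 0 0; 0.207 -0.0025 0.001 0 0 0 0; 0.212 -0.0025 0.001 0 0 0 0; 0.214 -0.0025 0.001 0 0 0 0; 0.214 -0.0025 0.001 0 0 0 0'
```

```text
time: 9.65
position: [0.4243, -0.2083, 0.0159]
tool_rot: [0.426, 0.563, -0.426, 0.565]
contact_force: [0.7, 0.4, -3.7]
grip_width: 0.0148
```

```bash
python3 -m creep '0.003 0 0 0 0 0 0; 0.005 0 0 0 0 0 0;0.005 0 0 0 0 0 0'
```

```text
time: 9.95
position: [0.4234, -0.208, 0.011]
tool_rot: [0.427, 0.564, -0.427, 0.564]
contact_force: [0.5, -1.0, -3.0]
grip_width: 0.0147
```

```bash
python3 -m creep '0.002 0 0 0 0 0 0.5; 0.002 0 0 0 0 0 0.5; 0.002 0 0 0 0 0 0.5; 0.002 0 0 0 0 0 0.5; 0.002 0 0 0 0 0 0.5; 0.002 0 0 0 0 0 0.5; -0.05 0 0 0 0 0 0.5; -0.1 0 0 0 0 0 0.5; -0.16 0 0 0 0 0 0.5; -0.22 0 0 0 0 0 0.5; -0.22 0 0 0 0 0 0.5'
python3 - <<'E'
from h import *
p,d=grab('top'); P=cloud('top',d); P[...,2]+=.0009
k=(abs(P[...,0]-.475)<.02)&(abs(P[...,1]+.19)<.02)&(P[...,2]>.05)&(P[...,2]<.08); print('mallet head',k.sum(),np.median(P[k],0))
s=bot.state(); print(s['contact_force'])
b=plan((.4545,.3108,.16),(.415,.91,0))
A=R.from_quat(s['tool_rot']); print((A*R.from_rotvec(b)).as_matrix().round(3), s['qpos'])
E
```

```text
time: 11.05
position: [0.4274, -0.2107, 0.1949]
tool_rot: [0.427, 0.559, -0.426, 0.569]
contact_force: [0.7, -0.4, 0.2]
grip_width: 0.0437
mallet head 176 [ 0.48450385 -0.18878833  0.0637438 ]
[-0.03922345 -0.51320566 -1.16157579]
row [ 0.0361  0.2115 -0.6164] [ 0.336   0.0022 -0.0037] deg 40.3 mm [  28.9  169.2 -493.1]
[[ 0.     0.91  -0.415]
 [-0.    -0.415 -0.91 ]
 [-1.     0.    -0.   ]] [-6.23841216e-01 -1.29125163e-01  1.94808267e+00  5.46104138e-05
  1.31385975e+00  6.71087035e-01]
```

```bash
python3 -m creep '0 0.02 -0.06 0.05 0 0 0.5; 0 0.21 -0.616 0.336 0 0 0.5; 0 0.21 -0.616 0.336 0 0 0.5; 0 0.21 -0.616 0.336 0 0 0.5; 0 0.21 -0.616 0.336 0 0 0.5; 0 0.21 -0.616 0.336 0 0 0.5; 0 0.21 -0.616 0.336 0 0 0.5; 0 0.21 -0.616 0.336 0 0 0.5; 0 0.21 -0.616 0.336 0 0 0.5; 0 0.2115 -0.616 0.336 0.002 -0.004 0.5; 0 0.2115 -0.616 0.336 0.002 -0.004 0.5; 0 0.2115 -0.616 0.336 0.002 -0.004 0.5'
python3 - <<'E'
from h import *
s=bot.state()
plan((.4545,.3108,.088),(.415,.91,0))
p,d=grab('scene'); save(p,'pics/f.png',(160,240,280,340),6)
E
```

```text
time: 12.3
position: [0.4505, 0.3169, 0.1848]
tool_rot: [-0.592, -0.388, 0.596, -0.38]
contact_force: [1.2, -0.5, 0.3]
grip_width: 0.0433
row [0.1209 0.0092 0.005 ] [ 0.0023 -0.0003  0.0057] deg 0.7 mm [96.7  7.3  4. ]
```

View pics/f.png

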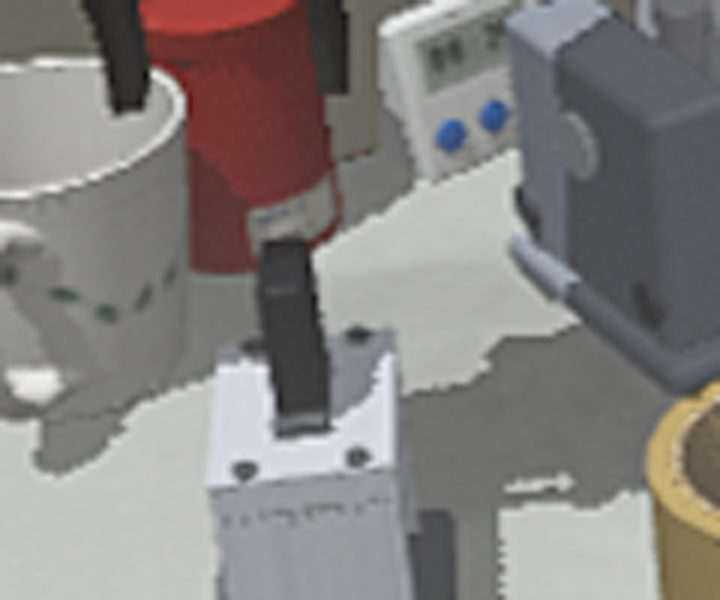

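Fingers are open above the gauge; its handle stands clear with its top at crop (285,245). I'll descend and grip.

```bash
python3 -m creep '0.01 0.009 0.005 0.002 0 0.006 0.5; 0.03 0.009 0.005 0.002 0 0.006 0.5; 0.06 0.009 0.005 0.002 0 0.006 0.5; 0.09 0.009 0.005 0.002 0 0.006 0.5; 0.118 0.009 0.005 0.002 0 0.006 0.5; 0.118 0.009 0.005 0.002 0 0.006 0.5; 0.118 0.009 0.005 0.002 0 0.006 0; 0.118 0.009 0.005 0.002 0 0.006 0; 0.118 0.009 0.005 0.002 0 0.006 0; 0.118 0.009 0.005 0.002 0 0.006 0; 0.118 0.009 0.005 0.002 0 0.006 0; 0.118 0.009 0.005 0.002 0 0.006 0'
python3 - <<'E'
from h import *
s=bot.state(); print(s['contact_force'],s['torque'],s['grip_width']); plan((.4545,.3108,.090),(.415,.91,0))
E
```

```text
time: 13.55
position: [0.457, 0.3067, 0.0935]
tool_rot: [0.597, 0.38, -0.594, 0.382]
contact_force: [1.3, 0.1, 4.3]
grip_width: 0.0135
[1.30184247 0.13143608 4.32641759] [ 0.20568991 -0.04136589 -0.00893595] 0.013541326490324095
row [ 0.0044 -0.005  -0.0034] [-0.0019 -0.0014 -0.0023] deg 0.4 mm [ 3.5 -4.  -2.7]
```

```bash
python3 -m creep '-0.002 0 0 0 0 0 0; -0.005 0 0 0 0 0 0; -0.015 0 0 0 0 0 0; -0.035 0 0 0 0 0 0; -0.06 0 0 0 0 0 0; -0.085 0 0 0 0 0 0; -0.11 0 0 0 0 0 0; -0.125 0 0 0 0 0 0; -0.125 0 0 0 0 0 0; -0.125 0 0 0 0 0 0'
python3 - <<'E'
from h import *
s=bot.state(); print(s['contact_force'],s['torque'],s['grip_width'])
p,d=grab('scene'); save(p,'pics/g.png',(160,160,300,340),4)
E
```

```text
time: 14.55
position: [0.4554, 0.3059, 0.1917]
tool_rot: [0.596, 0.38, -0.595, 0.382]
contact_force: [0.2, 0.1, -1.5]
grip_width: 0.0135
[ 0.17299856  0.11346896 -1.50304076] [-0.02217872 -0.0168014  -0.00891127] 0.013456117443239997
```

View pics/g.png

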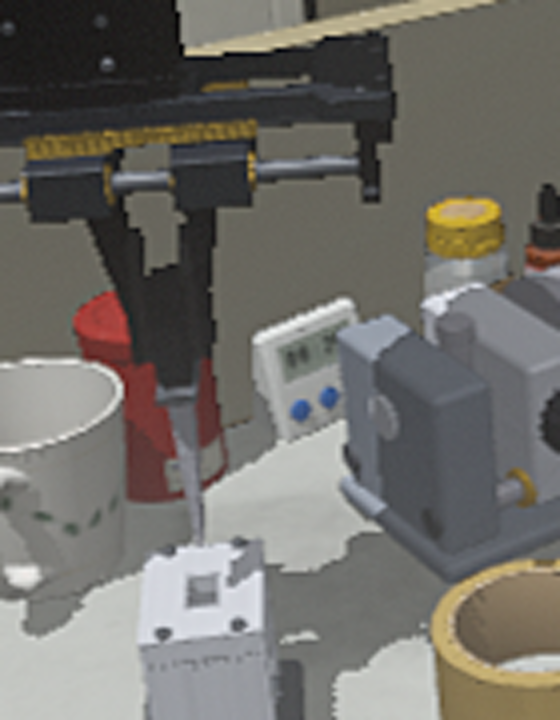

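The gauge is out of the stand and held, and it leans slightly in the picture. I'll measure its pose from depth, using several frames.

```bash
cat >> h.py <<'E'
def gauge(n=4):
    s=bot.state(); t=s['position']; A=R.from_quat(s['tool_rot']).as_matrix()
    D=[bot.read_camera('scene') for _ in range(n)]; d=np.median([x[1] for x in D],0); P=cloud('scene',d)
    q=(P-t)@A   # tool coords: x down, y, z jaw
    k=(abs(q[...,1])<.025)&(abs(q[...,2])<.02)&(q[...,0]>-.005)&(q[...,0]<.1)
    g=q[k]; return D[0][0],P,g,k
E
python3 - <<'E'
from h import *
p,P,g,k=gauge(); print(len(g),'x range',np.percentile(g[:,0],[1,99,100]))
for a in np.arange(0,.09,.01):
    m=g[(g[:,0]>=a)&(g[:,0]<a+.01)]
    if len(m): print(round(a,2),len(m),'y',np.percentile(m[:,1],[5,50,95]).round(4),'z',np.percentile(m[:,2],[5,50,95]).round(4))
v,u=np.nonzero(k)
for r in range(v.min(),v.max()+1,3):
    x=u[v==r]; print(r,x.min(),x.max(),end=' | ')
# calibrate scene cam: stand top + table
q=P[(abs(P[...,0]-.4536)<.05)&(abs(P[...,1]-.31)<.05)&(P[...,2]>.07)&(P[...,2]<.088)]; print('\nstand',cv2.minAreaRect((q[:,:2]*1000).astype(np.float32)),np.median(q[:,2]))
E
```

```text
316 x range [-0.00465978  0.07852236  0.08146562]
0.0 76 y [-0.0222 -0.0182 -0.0016] z [-0.0062  0.0019  0.0078]
0.01 27 y [-0.0218 -0.0174 -0.012 ] z [-0.0048  0.001   0.0077]
0.02 35 y [-0.0146 -0.0136 -0.0017] z [-0.0036  0.0004  0.0041]
0.03 29 y [-0.0147 -0.0137 -0.0104] z [-0.0029  0.0005  0.0038]
0.04 29 y [-0.0145 -0.0135  0.0019] z [-0.0027  0.0009  0.0031]
0.05 23 y [-0.0153 -0.014  -0.0077] z [-0.0019  0.0009  0.0028]
0.06 19 y [-0.0151 -0.0137  0.0038] z [-0.0017  0.0008  0.0019]
0.07 18 y [-0.0151 -0.0136 -0.0026] z [-0.0015  0.0013  0.0018]
0.08 2 y [-0.0144 -0.0144 -0.0143] z [-0.0006  0.0001  0.0008]
245 213 213 | 248 208 213 | 251 193 209 | 254 199 209 | 257 199 209 | 260 199 208 | 263 202 208 | 266 203 208 | 269 203 208 | 272 204 209 | 275 205 209 | 278 205 209 | 281 206 209 | 284 207 210 | 287 207 210 | 290 208 210 | 293 208 210 | 296 209 210 | 
stand ((453.87091064453125, 310.0602111816406), (50.085716247558594, 71.61293029785156), 66.35718536376953) 0.08049864006584395
```

The gauge is upright in the grip: its centre is 4 mm off along tool -y and the tip is about 83 mm past the TCP.

Run:
```python
from h import *
plan((.5565,.0661,.235),(-.03,1,0))
```

```text
row [-0.054   0.2406  0.2192] [-0.2206  0.0005 -0.001 ] deg 26.5 mm [-43.2 192.4 175.3]
```

```bash
python3 -m creep '-0.04 0 0 0 0 0 0; -0.054 0.02 0.02 0 0 0 0; -0.054 0.05 0.045 -0.05 0 0 0; -0.054 0.08 0.075 -0.1 0 0 0; -0.054 0.12 0.11 -0.15 0 0 0; -0.054 0.155 0.14 -0.19 0 0 0; -0.054 0.19 0.175 -0.22 0 0 0; -0.054 0.22 0.205 -0.2206 0 0 0; -0.054 0.2406 0.2192 -0.2206 0 -0.001 0; -0.054 0.2406 0.2192 -0.2206 0 -0.001 0; -0.054 0.2406 0.2192 -0.2206 0 -0.001 0'
python3 - <<'E'
from h import *
plan((.5565,.0661,.207),(-.03,1,0))
p,P,g,k=gauge(3)
s=bot.state(); t=s['position']; print(t,s['contact_force'],s['torque'])
h=np.median(g[g[:,0]>.03],0); print('gauge n',len(g),h)
m=np.abs(P[...,0]-.55)<.06
# plates seen in scene cam: rim-top profile along y
for y in np.arange(.04,.1,.002):
    q=P[m&(abs(P[...,1]-y)<.001)&(P[...,2]<.13)&(P[...,2]>.05)]
    if len(q)>3: print(round(y,3),np.percentile(q[:,2],[98]).round(4),end='; ')
print()
save(p,'pics/h.png',(240,150,380,290),5)
E
```

```text
time: 15.9
position: [0.5567, 0.0663, 0.2355]
tool_rot: [0.493, 0.507, -0.493, 0.507]
contact_force: [0.1, 0.0, -1.2]
grip_width: 0.0133
row [ 0.0356 -0.0003  0.0002] [-0.0006 -0.0002 -0.0001] deg 0.1 mm [28.5 -0.2  0.2]
[0.55652698 0.06740394 0.23593564] [ 0.48561642  0.08012052 -1.39350526] [-0.00499544 -0.02901701  0.02050196]
gauge n 391 [ 0.05359702 -0.00936474 -0.00231313]
0.04 [0.1013]; 0.048 [0.1121]; 0.05 [0.1193]; 0.052 [0.1206]; 0.054 [0.121]; 0.056 [0.1209]; 0.058 [0.121]; 0.06 [0.1199]; 0.062 [0.1187]; 0.064 [0.1179]; 0.068 [0.1125]; 0.07 [0.1147]; 0.072 [0.1206]; 0.074 [0.1204]; 0.076 [0.121]; 0.078 [0.1206]; 0.08 [0.1204]; 0.082 [0.1193]; 0.084 [0.1086]; 0.086 [0.1055]; 0.088 [0.106]; 0.09 [0.1065]; 0.092 [0.1068]; 0.094 [0.1067]; 0.096 [0.1064]; 0.098 [0.1066];
```

View pics/h.png

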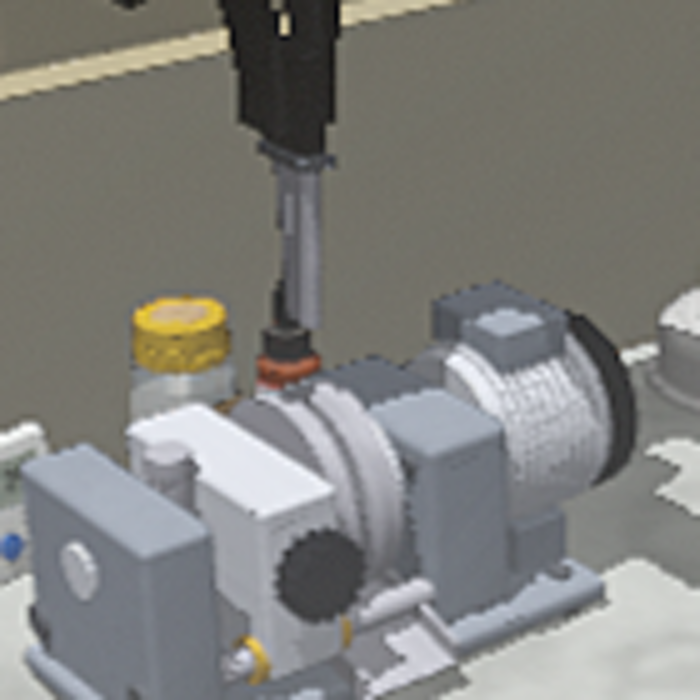

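The blade hangs upright above the plates, with its tip at crop (305,325). The depth profile puts the gap centre at y of about 0.066–0.067. Descending now.

```bash
python3 -m creep '0.015 0 0 0 0 0 0; 0.03 0 0 0 0 0 0; 0.038 0 0 0 0 0 0; 0.046 0 0 0 0 0 0; 0.05 0 0 0 0 0 0; 0.05 0 0 0 0 0 0' && python3 -m creep '0.005 0 0 0 0 0 0; 0.01 0 0 0 0 0 0; 0.01 0 0 0 0 0 0'
```

```text
time: 16.65
position: [0.5567, 0.0663, 0.1955]
tool_rot: [0.493, 0.507, -0.492, 0.508]
contact_force: [0.3, 0.3, -1.0]
grip_width: 0.0137
time: 16.95
position: [0.5568, 0.0663, 0.1876]
tool_rot: [0.493, 0.507, -0.492, 0.508]
contact_force: [-1.3, -0.7, -0.7]
grip_width: 0.0137
```

```bash
python3 -m creep '0.005 0 0 0 0 0 0; 0.005 0 0 0 0 0 0'; python3 -m creep '0.005 0 0 0 0 0 0; 0.005 0 0 0 0 0 0';python3 -m creep '0.005 0 0 0 0 0 0; 0.005 0 0 0 0 0 0'
```

```text
time: 17.15
position: [0.5568, 0.0663, 0.1836]
tool_rot: [0.493, 0.507, -0.492, 0.508]
contact_force: [0.1, -0.9, -0.3]
grip_width: 0.0139
time: 17.35
position: [0.5569, 0.0662, 0.1796]
tool_rot: [0.493, 0.507, -0.492, 0.508]
contact_force: [0.2, 0.2, -1.1]
grip_width: 0.0137
time: 17.55
position: [0.5571, 0.0661, 0.1758]
tool_rot: [0.493, 0.507, -0.492, 0.508]
contact_force: [0.7, -0.6, -2.0]
grip_width: 0.0138
```

```bash
python3 -m creep '0.004 0 0 0 0 0 0; 0.004 0 0 0 0 0 0'; python3 -m creep '0.004 0 0 0 0 0 0; 0.004 0 0 0 0 0 0';python3 -m creep '0.004 0 0 0 0 0 0; 0.004 0 0 0 0 0 0'
```

```text
time: 17.75
position: [0.5573, 0.0661, 0.1729]
tool_rot: [0.493, 0.507, -0.492, 0.508]
contact_force: [0.5, -0.7, -1.6]
grip_width: 0.0138
time: 17.95
position: [0.5575, 0.0661, 0.1699]
tool_rot: [0.493, 0.507, -0.492, 0.508]
contact_force: [0.3, -2.8, 0.1]
grip_width: 0.0139
time: 18.15
position: [0.5576, 0.066, 0.1668]
tool_rot: [0.493, 0.507, -0.492, 0.508]
contact_force: [0.4, -3.3, 3.1]
grip_width: 0.0136
```

```bash
python3 -m creep '0 0 0.0006 0 0 0 0; 0 0 0.0006 0 0 0 0'; python3 -m creep '0 0 0.0006 0 0 0 0; 0 0 0.0006 0 0 0 0';python3 -m creep '0 0 0.0006 0 0 0 0; 0 0 0.0006 0 0 0 0'
```

```text
time: 18.35
position: [0.5575, 0.0659, 0.1668]
tool_rot: [0.493, 0.507, -0.492, 0.508]
contact_force: [1.5, -2.3, 2.9]
grip_width: 0.0137
time: 18.55
position: [0.5575, 0.0657, 0.1667]
tool_rot: [0.493, 0.507, -0.492, 0.508]
contact_force: [2.8, -0.1, 2.2]
grip_width: 0.014
time: 18.75
position: [0.5573, 0.0655, 0.1666]
tool_rot: [0.493, 0.507, -0.492, 0.508]
contact_force: [2.8, 1.4, 1.7]
grip_width: 0.0139
```

```bash
python3 -m creep '0.0025 0 0 0 0 0 0; 0.0025 0 0 0 0 0 0'; python3 -m creep '0.0025 0 0 0 0 0 0; 0.0025 0 0 0 0 0 0'; python3 -m creep '0 0 0 0 0 0 0; 0 0 0 0 0 0 0'; python3 -m creep '0 0 0 0 0 0 0; 0 0 0 0 0 0 0'
```

```text
time: 18.95
position: [0.5567, 0.0654, 0.1641]
tool_rot: [0.493, 0.507, -0.492, 0.507]
contact_force: [1.7, 2.3, 1.6]
grip_width: 0.0137
time: 19.15
position: [0.5567, 0.0652, 0.1621]
tool_rot: [0.493, 0.507, -0.492, 0.507]
contact_force: [0.2, 3.0, 2.3]
grip_width: 0.0139
time: 19.35
position: [0.5567, 0.0652, 0.1621]
tool_rot: [0.493, 0.507, -0.492, 0.507]
contact_force: [-0.3, 3.1, 1.6]
grip_width: 0.014
time: 19.55
position: [0.5568, 0.0652, 0.1622]
tool_rot: [0.493, 0.507, -0.492, 0.507]
contact_force: [1.7, 4.3, -0.0]
grip_width: 0.0136
```

```bash
python3 -m creep '0 0 -0.0006 0 0 0 0; 0 0 -0.0006 0 0 0 0'; python3 -m creep '0 0 0 0 0 0 0; 0 0 0 0 0 0 0';  python3 -m creep '0 0 -0.0004 0 0 0 0; 0 0 -0.0004 0 0 0 0'; python3 -m creep '0 0 0 0 0 0 0; 0 0 0 0 0 0 0'
```

```text
time: 19.75
position: [0.5568, 0.0653, 0.1621]
tool_rot: [0.492, 0.507, -0.492, 0.508]
contact_force: [-0.2, 2.4, -0.5]
grip_width: 0.0135
time: 19.95
position: [0.5568, 0.0653, 0.1622]
tool_rot: [0.493, 0.507, -0.492, 0.508]
contact_force: [-0.6, 3.1, -1.0]
grip_width: 0.0138
time: 20.15
position: [0.5568, 0.0654, 0.1622]
tool_rot: [0.492, 0.507, -0.492, 0.508]
contact_force: [-1.2, 1.3, -2.4]
grip_width: 0.0139
time: 20.35
position: [0.5568, 0.0655, 0.1622]
tool_rot: [0.493, 0.507, -0.492, 0.508]
contact_force: [-1.8, 0.9, -3.4]
grip_width: 0.0134
```

```bash
python3 -m creep '0.0012 0 -0.0002 0 0 0 0; 0.0025 0 -0.0003 0 0 0 0'; python3 -m creep '0.0012 0 0 0 0 0 0; 0.0025 0 0 0 0 0 0'; python3 -m creep '0 0 0 0 0 0 0; 0 0 0 0 0 0 0'; python3 -m creep '0 0 0 0 0 0 0; 0 0 0 0 0 0 0'
```

```text
time: 20.55
position: [0.5574, 0.0656, 0.1615]
tool_rot: [0.493, 0.507, -0.492, 0.508]
contact_force: [-2.3, 0.6, 5.8]
grip_width: 0.0139
time: 20.75
position: [0.5582, 0.0656, 0.1601]
tool_rot: [0.493, 0.506, -0.492, 0.509]
contact_force: [-2.6, -0.6, 7.0]
grip_width: 0.0137
time: 20.95
position: [0.5582, 0.0655, 0.16]
tool_rot: [0.493, 0.506, -0.492, 0.509]
contact_force: [-1.8, 0.3, 5.4]
grip_width: 0.014
time: 21.15
position: [0.5582, 0.0656, 0.16]
tool_rot: [0.493, 0.506, -0.492, 0.509]
contact_force: [-1.5, -0.4, 5.8]
grip_width: 0.014
```

Run:
```python
from h import *
F=[]
for i in range(12):
    p,d=bot.read_camera('scene' if i%2 else 'top'); s=bot.state(); F.append(s['contact_force'])
    if i%2==0: D=d; pt=p
F=np.array(F); print(F.mean(0).round(2),F.std(0).round(2),'torque',s['torque'],s['position'],s['time'])
A=R.from_quat(s['tool_rot']).as_matrix(); print('down axis',A[:,0].round(4))
save(p,'pics/i.png',(240,170,360,270),6)
p,P,g,k=gauge(1)
q=(P-s['position'])@A
# flange height: rows of points wider than blade
for a in np.arange(-.01,.05,.004):
    m=q[(abs(q[...,1])<.03)&(abs(q[...,2])<.02)&(q[...,0]>a)&(q[...,0]<a+.004)]
    if len(m): print(round(a,3),len(m),np.percentile(m[:,1],[2,98]).round(4),np.percentile(m[:,2],[2,98]).round(4))
```

```text
[-1.91 -0.34  5.31] [0.68 0.4  0.42] torque [-0.04074185  0.4863927   0.09987559] [0.55821497 0.06555329 0.15998434] 21.75
down axis [ 4.2e-03 -8.0e-04 -1.0e+00]
-0.01 38 [-0.0203  0.0089] [-0.017   0.0149]
-0.006 32 [-0.0203  0.0105] [-0.0159  0.014 ]
-0.002 20 [-0.0198  0.0068] [-0.0143  0.0043]
0.002 19 [-0.0211 -0.0039] [-0.0071  0.0062]
0.006 36 [-0.0227  0.0095] [-0.0091  0.0069]
0.01 14 [-0.0227  0.0088] [-0.0079  0.0083]
0.014 11 [-0.0149  0.0026] [-0.0052  0.0021]
0.018 14 [-0.014   0.0064] [-0.0046  0.0034]
0.022 19 [-0.0163  0.0057] [-0.005   0.0033]
0.026 13 [-0.0163  0.0036] [-0.0053  0.003 ]
0.03 12 [-0.0154  0.0034] [-0.0037  0.0026]
0.034 14 [-0.0153  0.0033] [-0.0104  0.001 ]
0.038 74 [-0.0212  0.0079] [-0.0159  0.0153]
0.042 64 [-0.0277  0.0127] [-0.0176  0.0163]
0.046 52 [-0.0295  0.0168] [-0.017  0.016]
```

View pics/i.png

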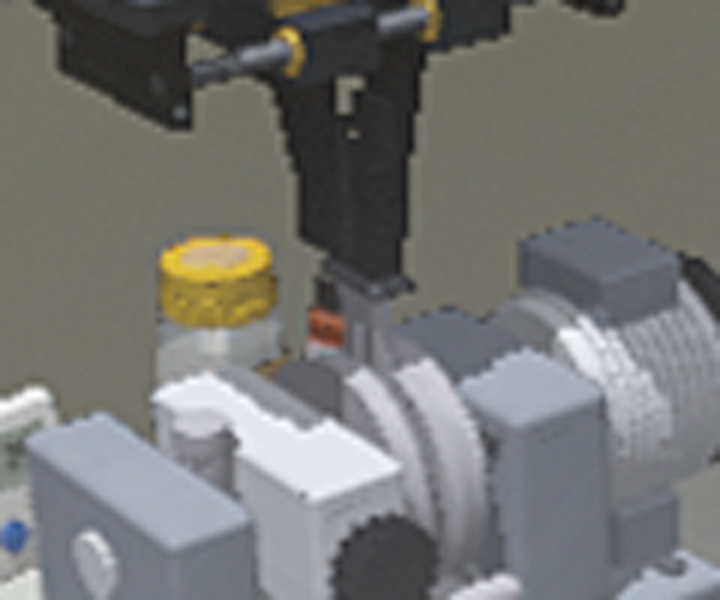

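The gauge sits upright between the plates with the handle still gripped and the flange at crop (365,280), about 30 mm above the plate rims. I'll check the other objects once more, then hand in.

Run:
```python
from h import *
p,d=bot.read_camera('top'); P=cloud('top',d); P[...,2]+=.0009
k=(abs(P[...,0]-.48)<.025)&(abs(P[...,1]+.19)<.025)&(P[...,2]>.055)&(P[...,2]<.08); print('mallet',k.sum(),np.median(P[k],0))
k=(np.hypot(P[...,0]-.5512,P[...,1]-.1338)<.008)&(P[...,2]>.1)&(P[...,2]<.14); print('pin',k.sum(),np.median(P[k],0) if k.any() else None)
s=bot.state();print(s['contact_force'],s['grip_width'],s['time'])
print(bot.finish_job())
```

```text
mallet 336 [ 0.47719951 -0.19110999  0.06352106]
pin 36 [0.54887292 0.13379179 0.11475323]
[-1.15433468 -0.76380601  5.63398583] 0.013566342576893427 21.85
the job is handed in; nothing more can be done
None
```

I drove the taper pin home with the mallet, stood the mallet back in its original spot, and slid the taper gauge into the gap. I handed the job in at 21.9 s, still holding the gauge; no verdict was reported.

**Last checks**
- **Pin:** its top measured 114.8 mm above the worktop (home is 115 mm).
- **Mallet:** it is standing on its face, with the head top at 63.5 mm.
- **Gauge:** upright to about 0.3°, with the tip about 39 mm below the gap mouth.
- **Push:** steady at about 5.3–5.6 N at the wrist, or about 6.8 N on the plates with the gauge's weight. Both are inside the 4 to 8 N range.
- **Sideways force:** across the gap it was -0.3 N on average (-0.8 N in the last reading), so both plates are carrying the gauge.

**What did not go cleanly**
- **Mallet tilt:** the mallet tilted a few degrees in the grip once the pin had bottomed. It settled flat when I released it.
- **Off-centre entry:** the gauge first touched only the carriage-side plate, then mostly the motor-side one. I re-centred it by fractions of a millimetre before the final push.
- **Force along the gap:** a small force of about -1 to -2 N along the gap's width remained at the end.
- **Not re-checked:** I did not measure the dish, brush and tape roll again at the end. The arm was not planned to touch them, and the moves reported no unexplained contact.

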